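# Load the stone tray through the dust flaps of the sample case

### The arm

A 6-joint arm with a two-finger parallel gripper is mounted at the origin on the work surface. World frame = base frame: x ahead of the robot, y to its left, z up, the work surface at z = 0. Lengths are in mm, angles in degrees, forces in N, time in s.
With the tool pointing down it reaches from about 350 to 925 mm from the base axis. Payload 6.4 kg.
Tool frame: the origin (TCP) lies at the very end of the fingers, on their centre line; the grasp point (between the pads) lies 19 mm behind it; x points along the fingers, z is the direction in which the jaws open and shut, and the axes are right-handed (so a half turn about x gives the same grasp; the last joint's range is limited). The gripper opens to 94 mm and grips with 3 to 60 N. Pads are 16 mm wide; open, the fingers measure 119 mm over their backs; the gripper's body (75 mm by 177 mm) begins 78 mm behind the grasp point.
Start: joints at [61.988, 14.043, 89.255, -0, 76.702, -9.975], TCP at [201.254, 618.07, 205.455] pointing down, gripper open.
Joint ranges: [-179.41, 179.41], [-58.25, 129.5], [7.25, 145.43], [-54.29, 234.29], [11.92, 165.04], [-157.13, 157.13]. Speed limits (degrees/s): [147.25, 147.25, 180, 180, 180, 180].

### API

Orientations are given as a 3x3 rotation matrix whose columns are the frame's x, y, z axes.
In Python, from station import arm gives the robot as it stands. The module is installed in compiled form; this text tells all that it offers.
- The arm moves only by the tool arm_command, never from a script. Its argument "targets" is a list of rows, each a list of 3 entries, a list of its own where there are three numbers: the shift along the world's x, y, z in cm, then the turn about the world's z in rad, then the opening, from -1 (shut) to 1 (fully open). In form: [[[tx, ty, tz], yaw, fingers], ...]. A call has 1 to 5 rows; each row is the pose to reach, as a shift and turn from the pose commanded when the call began; what a row does not reach only later rows make up. A row lasts 1/10 s, in which the tool goes at most 50 mm and 8.59 degrees, less where a joint would pass 70% of its speed; a pose out of reach is approached as far as the arm can. A call with a gripper value outside its range is refused whole. The fingers move at their own pace and stop on an object; "force" is the grip in N (left out, the last holds). Time passes only in rows, so rows that repeat a pose let the fingers close. It gives the time, the measured TCP pose, the force and the opening at its end, in the units of the state.
- arm.sense(): the state, without advancing time (a new reading comes with each control period).
- arm.grab_frame(name): name is "scene" or "top" or "wrist"; returns a dict with "pixels" (384x512x3 uint8, blue, green, red), "K" (3x3 intrinsics, pixels), "eye" and "rotation" of the camera in the world; the wrist camera has in their place "hand_eye" (4x4, takes a point from camera to tool coordinates, whose origin is the TCP and whose axes are the tool frame's). Camera axes: x right, y up, looking along -z (the intrinsics and any distortion apply to the point x, -y, -z); pixel columns grow to the right and rows downward; lengths in mm; the calibration is good to about 2 mm. A picture is of the moment at which its call begins: read the wrist's pose just before it. There is no depth.
- arm.hand_in(): hands the job in, once; it reports no verdict.
The state is a dict: "clock": time; "q": joint angles; "qd": joint speeds; "tau": joint torques, N m; "eef_pos": TCP position; "orientation": TCP orientation; "contact_force": force on the tool from outside, world axes, zero at the start; "moment": the same for the moment, N m; "finger_gap": finger opening in mm.
Only numpy, scipy, OpenCV 4.12 (cv2) and the standard library are available. Lean on these libraries where they do the work, as an engineer would, in place of code of your own. Each camera call takes 0.05 s, during which the arm holds its last target. There are 200 camera calls.

### The job

Take the stone tray off the grey rubber mat by its stem and, keeping it level, slide it along the case's apron and through the two sprung orange dust flaps. Press it gently home until the sprung stop, hidden somewhere at the back, has clearly given way under it by about half its travel, not driving the stop solid or forcing the tray against the case. Leave the tray in there with the flaps shut behind it, and leave the cup, tweezer and probe alone.

Things in the scene. Friction and masses are not known exactly. Their poses are not given: they have to be found in the camera images.
- case: Grey locking sample case, fixed on the table. Origin on the table under the middle of the flap line (the plane of its mouth); +x points inward along its tunnel, z up. Base plate 8 mm thick, x -106 to +176 mm, 124 mm wide; its top is the tunnel floor. Tunnel x 0 to 170 mm, 80 mm wide, 29 mm high. A chrome cam lock lever (not used) lies on the roof's rear, x 143 to 163, top at z 57 mm.
- tunnel: The upright parts fixed on the case's base plate: side walls 20 mm thick, slotted roof, back wall, apron guide rails, with the flaps and the sprung stop that they carry (not the floor). Same origin and axes as the case.
- mouth (a point): Middle of the tunnel floor at the flap line, 8 mm above the table; axes as the case's. The tunnel behind it is closed at the back and holds a sprung stop (joint plunger) whose free face is 106 to 132 mm behind the flap line, different each time.
- apron (a point): Point on the apron floor 100 mm before the mouth (case x = -100, 8 mm above the table), axes as the case's. Two guide rails, 12 mm high over the floor, flank the apron: about 93 mm apart here, narrowing to 80 mm at case x = -46 and then straight to the flaps.
- slot_end (a point): Inner end of the roof slot, on the roof's top face: case x = 125 mm, 43 mm above the table. The slot, 24 mm wide along the middle of the roof and open at the mouth, lets the tray's stem pass.
- flap_left (a joint): Left (+y) orange dust flap, 26 wide x 24 high x 3 mm, hinged along its top 26 mm over the tunnel floor. 0 = shut (hanging down), grows in rad as it swings inward (about 1.1 when lying on the tray, 1.5 at most). Opens only inward, springs shut; the tray meets about 3 N from the pair. It drops shut once the tray's tail is about 22 mm beyond the flap line.
- flap_right (a joint): Right (-y) orange dust flap, the same as the left; the gap between them lets the stem pass.
- plunger (a joint): Travel (m) of the sprung stop at the back of the tunnel: 0 = free, 0.010 = solid. Rubber pad 60 mm wide, 3 to 17 mm over the floor, moving along case +x. Yields from 3 N, then 1.2 N more per mm (7 N at 3.5 mm, 9 N at 5 mm, 15 N at solid); damped, 80 N per m/s; stays about 2.5 mm in when let go. Its red-tipped rod sticks out behind the case.
- tray: White stone tray with black wells and four stones, 70 (x) x 76 (y) x 16 mm high, about 0.22 kg, with an upright aluminium stem in its middle, 20 (x) x 14 (y) mm, blue at the top, which is 80 mm above the tray's underside. Origin at the centre of the underside, z up. The tray is the same either way round in x.
- stem (a point): Grip point on the axis of the tray's stem, 68 mm above the tray's underside; axes as the tray's.
- mat: Grey rubber stone mat block, fixed, 120 x 120 x 15 mm, on which the tray starts. Origin at the centre of its underside.
- cup: Bystander: clear polycarbonate stone cup, 60 mm across, 45 mm high. Origin at the centre of its underside.
- tweezer: Bystander: stainless tweezer about 140 mm long lying along its x. Origin near its middle, on the table.
- probe: Bystander: matte graphite probe, 140 mm long, 8 mm thick, lying along its x. Origin near its middle, on the table.

How it is judged:
By the outcome, as a careful person would: the job done as asked, in the order asked, and still so for the second after the job is handed in, with the robot touching nothing.
It also fails if it takes over 59 s, if anything falls off the work surface, if the arm or the gripper's body presses on something with over 40 N, if the wrist force passes 120 N, or if a joint passes its speed limit or range.

## Working session

There is one attempt and no reset: what is moved stays moved. The work goes in short steps, Python scripts to look and compute and a tool call to move; the robot and the scene stay as the last step left them, time stands still between calls to the robot, and variables do not carry over. Pictures are saved under pics/ and viewed, about 8 in all and at most 12, crops included, and the job is handed in when it is done.

Besides the shell and the picture viewer there is one more tool, called after "Call:" by a JSON object that holds its "name" and its "arguments", one argument or row to a line. arm_command: Moves the arm, as the interface text tells. Its arguments: {"type":"object","properties":{"targets":{"type":"array"},"force":{"type":"number"}},"required":["targets"]}

```bash
mkdir -p pics; cat > h.py <<'E'
import numpy as np, cv2
from station import arm
def grab(name,fn):
    s=arm.sense(); f=arm.grab_frame(name); cv2.imwrite('pics/'+fn,f['pixels'])
    if name=='wrist':
        T=np.eye(4);T[:3,:3]=np.array(s['orientation']);T[:3,3]=s['eef_pos']
        M=T@np.array(f['hand_eye']); R,e=M[:3,:3],M[:3,3]
    else: R,e=np.array(f['rotation']),np.array(f['eye'])
    np.savez('pics/'+fn[:-4]+'.npz',K=f['K'],R=R,e=e,**({'d':f['distortion']} if 'distortion' in f else {}))
    return f,s
def ray(fn,px,z):
    c=np.load('pics/'+fn+'.npz');d=np.linalg.inv(c['K'])@[px[0],px[1],1]
    w=c['R']@[d[0],-d[1],-d[2]]; return c['e']+w*(z-c['e'][2])/w[2]
def proj(fn,P):
    c=np.load('pics/'+fn+'.npz');v=c['R'].T@(np.array(P,float)-c['e']);v=c['K']@[v[0],-v[1],-v[2]];return v[:2]/v[2]
E
python3 - <<'E'
from h import *
for n in('top','scene'):
    f,s=grab(n,n+'0.png'); print(n,f.keys(),f['K'],f['eye'],f['rotation'])
a,b=[cv2.imread(f'pics/{n}0.png') for n in('top','scene')]
cv2.imwrite('pics/t.png',cv2.resize(a,(800,600),interpolation=3))
cv2.imwrite('pics/s.png',cv2.resize(b,(800,600),interpolation=3))
print(s)
E
```

```text
top dict_keys(['pixels', 'K', 'eye', 'rotation']) [[454.50745939   0.         263.77407616]
 [  0.         454.50745939 188.26135066]
 [  0.           0.           1.        ]] [ 487.12371002  -11.92739618 1249.72617526] [[-0.00505392  0.99714164 -0.07538573]
 [-0.99998003 -0.00532554 -0.00340245]
 [-0.00379419  0.07536703  0.99714864]]
scene dict_keys(['pixels', 'K', 'eye', 'rotation']) [[436.71428486   0.         255.52082701]
 [  0.         436.71428486 195.0556138 ]
 [  0.           0.           1.        ]] [911.60543023 339.01186111 859.78924258] [[-0.75272259 -0.55616531  0.35226247]
 [ 0.65822359 -0.64575923  0.3869583 ]
 [ 0.01226396  0.52313972  0.85215869]]
{'clock': 0.05, 'q': array([ 6.19867438e+01,  1.40832147e+01,  8.93226101e+01,  7.51971508e-04,
        7.67015389e+01, -9.97273217e+00]), 'qd': array([-0.02181439, -0.00789115, -0.06911839, -0.03802074, -0.00011294,
        0.01389138]), 'tau': array([-1.30585817e-03, -4.17261136e+01, -3.15822172e+01,  6.86883484e-02,
        3.10278917e-02, -5.61726733e-05]), 'eef_pos': array([200.9838886 , 617.53226665, 204.37704599]), 'orientation': array([[-8.91377468e-04, -9.50836629e-01,  3.09691639e-01],
       [-1.64830771e-03,  3.09692738e-01,  9.50835260e-01],
       [-9.99998244e-01,  3.37086009e-04, -1.84332448e-03]]), 'contact_force': array([-0.3766659 ,  0.20595391,  0.0641133 ]), 'moment': array([-0.01005729,  0.05417833,  0.05447237]), 'finger_gap': 93.99086724048232}
```

View pics/t.png

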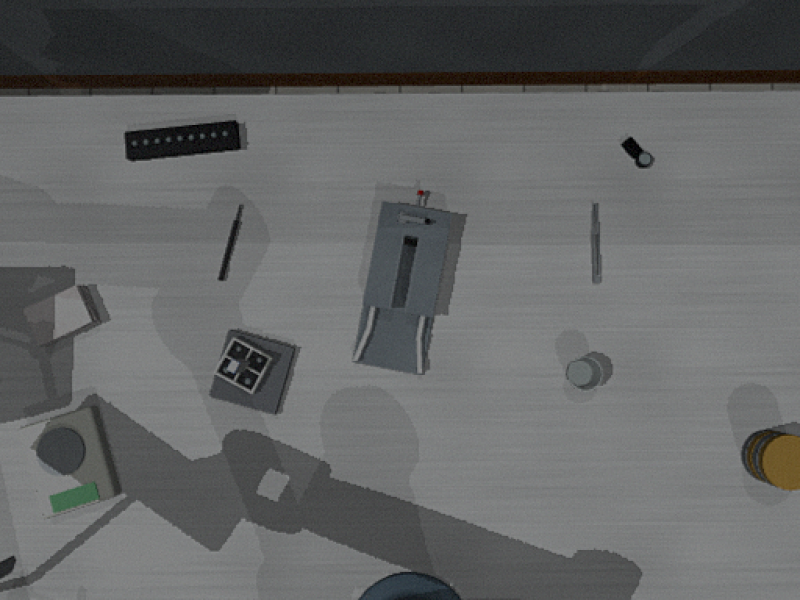

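View pics/s.png

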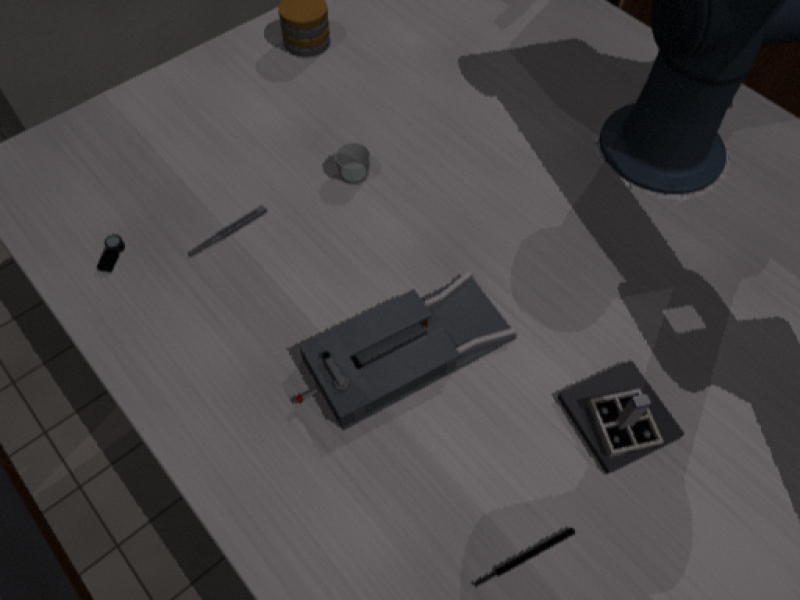

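Top view (800x600): case around (410,290), inner end upward; tray with stem on the mat at (243,365); probe (231,243), tweezer (596,243), cup (588,372). The tray is not aligned with the mat. I'll enlarge the case and tray.

```bash
python3 - <<'E'
import cv2,numpy as np
a=cv2.imread('pics/top0.png');a=cv2.convertScaleAbs(a,alpha=1.8)
c=cv2.resize(a[118:242,222:302],None,fx=4.8,fy=4.8,interpolation=2)
t=cv2.resize(a[208:268,132:192],None,fx=6.6,fy=6.6,interpolation=2)
o=np.zeros((600,800,3),np.uint8);o[:c.shape[0],:c.shape[1]]=c;o[:t.shape[0],400:400+t.shape[1]]=t
cv2.imwrite('pics/c.png',o);print(c.shape,t.shape)
E
```

```text
(595, 384, 3) (396, 396, 3)
```

View pics/c.png

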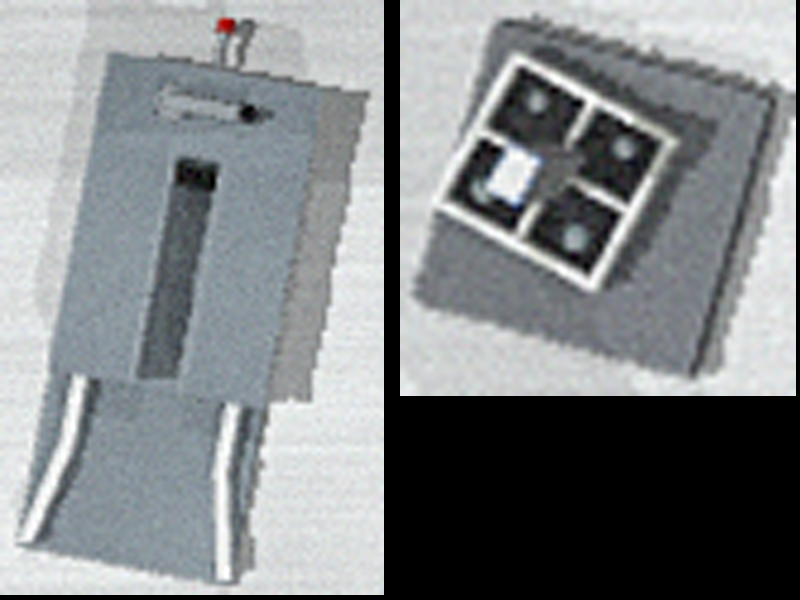

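```bash
python3 - <<'E'
from h import *
from scipy.optimize import least_squares
C=lambda u,v:np.array([222+u/4.8-.4,118+v/4.8-.4]); T=lambda u,v:np.array([132+(u-400)/6.6-.4,208+v/6.6-.4])
def fit(loc,px,x0):
    def W(p): c,s=np.cos(p[2]),np.sin(p[2]); return [[p[0]+c*x-s*y,p[1]+s*x+c*y,z] for x,y,z in loc]
    f=lambda p:(np.array([proj('top0',w) for w in W(p)])-px).ravel()
    r=least_squares(f,x0,x_scale=[10,10,.1]); print(r.x[:2],np.degrees(r.x[2]));print(f(r.x).reshape(-1,2).round(1).tolist()); return r.x
fit([(0,62,43),(0,-62,43),(176,62,43),(176,-62,43),(125,12,43),(125,-12,43),(-106,62,8),(-106,-62,8)],
 np.array([C(50,375),C(268,403),C(107,52),C(322,90),C(176,158),C(218,162),C(18,546),C(240,585)]),[450,0,-.1])
# tray long (y) side 76
P=np.array([T(515,55),T(678,142),T(597,292),T(437,205)])
print(np.linalg.norm(np.diff(P,axis=0),axis=1))
fit([(35,38,31),(35,-38,31),(-35,-38,31),(-35,38,31),(0,0,95)],np.vstack([P,T(515,175)]),[400,300,-.5])
E
```

```text
[554.71948413  16.07305728] -9.981733205104929
[[-0.1, -2.5], [0.4, -0.5], [-0.7, 0.5], [0.0, 0.2], [0.1, -0.0], [0.2, 0.6], [0.7, 1.1], [-0.6, 0.7]]
[27.99465383 25.82922299 27.59448249]
[458.86723169 282.60266523] -27.921922135109114
[[0.1, -0.4], [0.3, -0.4], [0.1, 0.3], [-0.7, 0.2], [0.2, 0.3]]
```

Case at about (555,16), yaw -10°. Tray at about (459,283), yaw -28°. Next I'll move over the tray, turning the jaws to the tray's y axis, and check with the wrist camera.

Call:
{"name": "arm_command", "arguments": {
  "targets": [
    [[2.6, -3.3, 0], -0.03, 1],
    [[5.2, -6.7, 0], -0.07, 1],
    [[7.8, -10.1, 0], -0.1, 1],
    [[10.4, -13.5, 0], -0.14, 1],
    [[13, -16.8, 0], -0.173, 1]
  ]
}}

```text
clock: 0.6
eef_pos: [331.8, 448.4, 205.0]
orientation: [[-0.0, -0.883, 0.47], [-0.001, 0.47, 0.883], [-1.0, 0.0, -0.001]]
contact_force: [0.0, 1.4, -0.3]
finger_gap: 94.2
```

Call:
{"name": "arm_command", "arguments": {
  "targets": [
    [[2.6, -3.4, 0], 0, 1],
    [[5.2, -6.7, 0], 0, 1],
    [[7.8, -10.1, 0], 0, 1],
    [[10.4, -13.4, 0], 0, 1],
    [[12.8, -16.7, 0], 0, 1]
  ]
}}

```text
clock: 1.1
eef_pos: [459.9, 281.4, 205.1]
orientation: [[-0.0, -0.883, 0.469], [-0.0, 0.469, 0.883], [-1.0, 0.0, -0.0]]
contact_force: [1.4, 0.5, -0.6]
finger_gap: 94.2
```

Call:
{"name": "arm_command", "arguments": {
  "targets": [
    [[0, 0, 0], 0, 1],
    [[0, 0, 0], 0, 1]
  ]
}}

```text
clock: 1.3
eef_pos: [459.2, 282.6, 205.0]
orientation: [[-0.001, -0.883, 0.47], [0.0, 0.47, 0.883], [-1.0, 0.001, -0.0]]
contact_force: [-0.1, -0.0, -0.0]
finger_gap: 93.8
```

```bash
python3 - <<'E'
from h import *
f,s=grab('wrist','w1.png'); print(s['eef_pos'],s['orientation'],s['q'],f['K'])
a=cv2.imread('pics/w1.png');cv2.imwrite('pics/w1b.png',cv2.resize(cv2.convertScaleAbs(a,alpha=1.5),(800,600),interpolation=2))
P=[proj('w1',p) for p in([459,283,95],[459,283,31],[555,16,43])];print(P)
E
```

```text
[459.19098793 282.64813967 205.03610094] [[-1.03899857e-03 -8.82529225e-01  4.70256406e-01]
 [ 1.06906273e-04  4.70256559e-01  8.82529749e-01]
 [-9.99999455e-01  9.67220507e-04 -3.94247982e-04]] [ 1.95466413e+01 -8.04747005e-01  1.05485091e+02  2.65499436e-02
  7.53737081e+01 -4.24091200e+01] [[305.13492547   0.         255.63565533]
 [  0.         305.13492547 190.434874  ]
 [  0.           0.           1.        ]]
[array([256.51839471, 188.36013028]), array([256.4127465, 174.3032553]), array([112.93448829, 330.92388805])]
```

View pics/w1b.png

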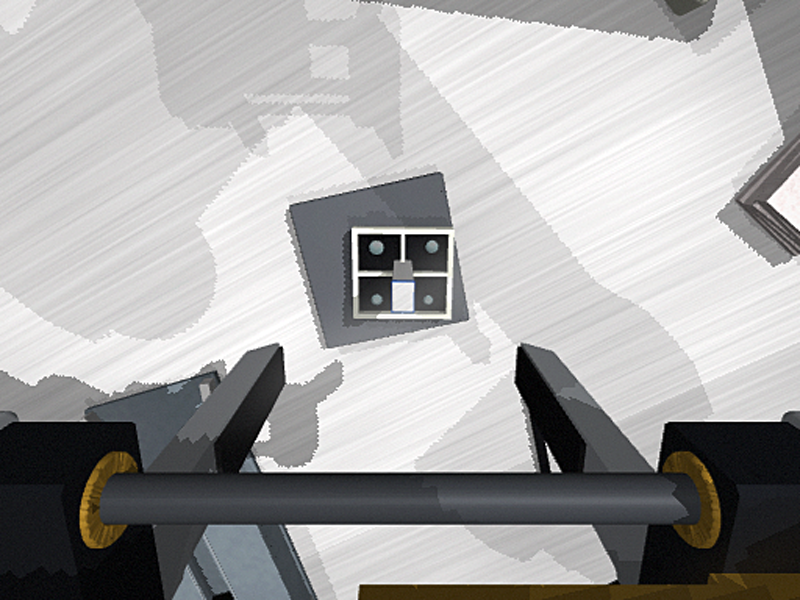

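Wrist view: stem top at (403,296), about 1 px from the prediction, with tray edges parallel to the image axes, so the alignment is good. Now descend and grip.

Call:
{"name": "arm_command", "arguments": {
  "targets": [
    [[0, 0, -3.5], 0, 1],
    [[0, 0, -7], 0, 1],
    [[0, 0, -10.5], 0, 0.6],
    [[0, 0, -13], 0, 0.2],
    [[0, 0, -14.1], 0, -0.2]
  ],
  "force": 35
}}

```text
clock: 1.85
eef_pos: [456.4, 283.7, 61.6]
orientation: [[-0.005, -0.884, 0.467], [-0.001, 0.467, 0.884], [-1.0, 0.004, -0.004]]
contact_force: [-0.3, 0.6, 0.5]
finger_gap: 73.8
```

Call:
{"name": "arm_command", "arguments": {
  "targets": [
    [[0, 0, 0], 0, -0.5],
    [[0, 0, 0], 0, -1],
    [[0, 0, 0], 0, -1],
    [[0, 0, 0], 0, -1],
    [[0, 0, 0], 0, -1]
  ],
  "force": 35
}}

```text
clock: 2.35
eef_pos: [459.9, 283.3, 65.5]
orientation: [[0.002, -0.883, 0.469], [0.001, 0.469, 0.883], [-1.0, -0.001, 0.001]]
contact_force: [-0.6, -0.5, 0.3]
finger_gap: 33.6
```

Call:
{"name": "arm_command", "arguments": {
  "targets": [
    [[0, 0, 0], 0, -1],
    [[0, 0, 0], 0, -1],
    [[0, 0, 0], 0, -1]
  ]
}}

```text
clock: 2.65
eef_pos: [459.5, 283.2, 64.7]
orientation: [[0.001, -0.883, 0.469], [0.0, 0.469, 0.883], [-1.0, -0.0, 0.001]]
contact_force: [-0.8, 2.2, 0.6]
finger_gap: 13.8
```

Call:
{"name": "arm_command", "arguments": {
  "targets": [
    [[0, 0, 0.5], 0, -1],
    [[0, 0, 1.5], 0, -1],
    [[0, 0, 3], 0, -1],
    [[0, 0, 5], 0, -1],
    [[0, 0, 6], 0, -1]
  ]
}}

```text
clock: 3.15
eef_pos: [460.5, 283.5, 127.4]
orientation: [[0.004, -0.883, 0.469], [0.001, 0.469, 0.883], [-1.0, -0.003, 0.003]]
contact_force: [1.7, -0.8, -2.5]
finger_gap: 13.8
```

Call:
{"name": "arm_command", "arguments": {
  "targets": [
    [[0.1, -1, 0], 0.03, -1],
    [[0.3, -3.5, 0], 0.09, -1],
    [[0.5, -6.5, 0], 0.16, -1],
    [[0.7, -9.5, 0], 0.23, -1],
    [[0.9, -12.5, 0], 0.313, -1]
  ]
}}

```text
clock: 3.65
eef_pos: [468.3, 157.1, 125.1]
orientation: [[0.001, -0.985, 0.17], [0.0, 0.17, 0.985], [-1.0, -0.001, 0.0]]
contact_force: [-0.3, -0.4, -2.8]
finger_gap: 13.8
```

Call:
{"name": "arm_command", "arguments": {
  "targets": [
    [[0.2, -3, 0], 0, -1],
    [[0.4, -6, 0], 0, -1],
    [[0.6, -9, 0], 0, -1],
    [[0.7, -11.5, 0], 0, -1],
    [[0.8, -12.8, 0], 0, -1]
  ]
}}

```text
clock: 4.15
eef_pos: [476.5, 28.4, 125.1]
orientation: [[0.001, -0.984, 0.176], [-0.0, 0.176, 0.984], [-1.0, -0.001, -0.0]]
contact_force: [-0.3, 0.1, -1.5]
finger_gap: 13.9
```

Call:
{"name": "arm_command", "arguments": {
  "targets": [
    [[0, 0, 0], 0, -1],
    [[0, 0, 0], 0, -1],
    [[0, 0, 0], 0, -1]
  ]
}}

```text
clock: 4.45
eef_pos: [476.1, 31.0, 124.5]
orientation: [[-0.0, -0.985, 0.173], [0.0, 0.173, 0.985], [-1.0, 0.0, 0.0]]
contact_force: [-0.5, 0.6, -2.0]
finger_gap: 13.9
```

```bash
python3 - <<'E'
from h import *
f,s=grab('wrist','w2.png'); print(s['eef_pos'],s['orientation'],s['contact_force'],s['finger_gap'])
a=cv2.imread('pics/w2.png');cv2.imwrite('pics/w2b.png',cv2.resize(cv2.convertScaleAbs(a,alpha=1.3),(800,600),interpolation=2))
c,t=np.cos(-.1742),np.sin(-.1742)
for p in[(-106,62,8),(-106,-62,8),(0,62,43),(0,-62,43),(-100,46.5,20),(-100,-46.5,20),(-46,40,20),(-46,-40,20)]:
    print(p,(proj('w2',[554.7+c*p[0]-t*p[1],16+t*p[0]+c*p[1],p[2]])*1.5625).round())
E
```

```text
[476.14096437  31.01634695 124.45248085] [[-1.46623303e-04 -9.84970150e-01  1.72724585e-01]
 [ 3.19221662e-04  1.72724532e-01  9.84970118e-01]
 [-9.99999938e-01  1.99557001e-04  2.89098367e-04]] [-0.46735991  0.56946943 -1.96730218] 13.927397407479702
(-106, 62, 8) [497. 252.]
(-106, -62, 8) [299. 252.]
(0, 62, 43) [499. 433.]
(0, -62, 43) [297. 433.]
(-100, 46.5, 20) [475. 266.]
(-100, -46.5, 20) [321. 265.]
(-46, 40, 20) [461. 349.]
(-46, -40, 20) [335. 349.]
```

View pics/w2b.png

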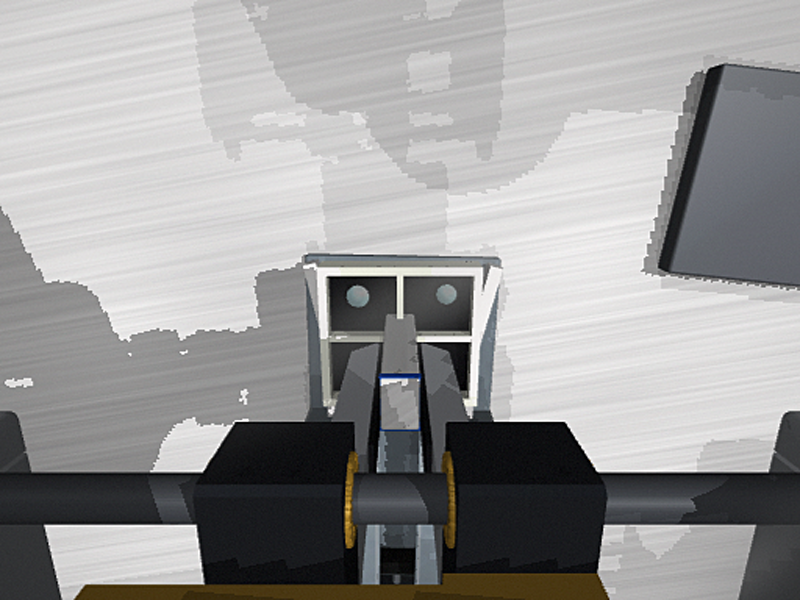

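Wrist view: held tray at (400,335) over the apron. The base front edge runs (304,255) to (500,260), so the case yaw is about 1° off my estimate and the case is 2 to 3 mm to the right. Enlarging to refine it.

```bash
python3 - <<'E'
import cv2
a=cv2.convertScaleAbs(cv2.imread('pics/w2.png'),alpha=1.5)
cv2.imwrite('pics/w2c.png',cv2.resize(a[155:275,186:330],None,fx=5,fy=5,interpolation=2))
E
```

```text
(no output)
```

View pics/w2c.png

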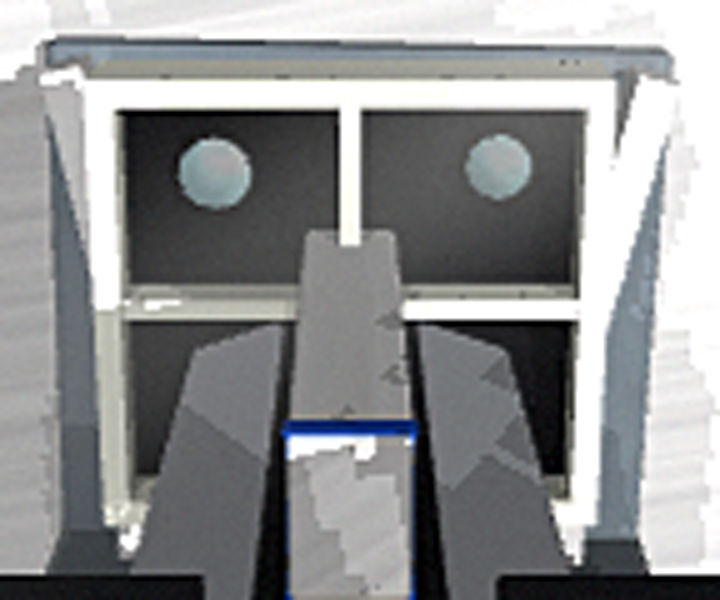

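```bash
python3 - <<'E'
from h import *
from scipy.optimize import least_squares
C=lambda u,v:(186+u/5-.4,155+v/5-.4)
for dz in (8,0):
    F=[ray('w2',C(*p),dz) for p in ((50,44),(360,48),(670,53))]; print(dz,[f.round(1).tolist() for f in F], np.degrees(np.arctan2(F[2][0]-F[0][0],F[2][1]-F[0][1])))
F=[ray('w2',C(*p),8) for p in ((50,44),(670,53))]
print('width',np.linalg.norm(F[1]-F[0]))
for n,pp in (('left',((49,120),(58,450))),('right',((664,140),(648,450)))):
    A=[ray('w2',C(*p),8) for p in pp]; d=A[1]-A[0]; print(n,A[0].round(1),A[1].round(1),np.degrees(np.arctan2(d[1],d[0])))
# tray yaw/centre at tray top z = under+16 ; under = tcp-49
z=124.45-49+16
A=[ray('w2',C(*p),z) for p in ((85,79),(615,79))];d=A[1]-A[0];print('tray tail edge',A,np.linalg.norm(d),np.degrees(np.arctan2(-d[0],d[1])))
E
```

```text
8 [[442.3, -23.2, 8.0], [453.5, 36.5, 8.0], [465.0, 96.3, 8.0]] 10.771089006252554
0 [[443.4, -25.0, 0.0], [455.0, 36.3, 0.0], [466.8, 97.7, 0.0]] 10.771089006252573
width 121.66526031400049
left [457.1 -26.8   8. ] [527.3 -41.    8. ] -11.426553299018906
right [482.3  93.1   8. ] [548.8  81.8   8. ] -9.653335057043396
tray tail edge [array([ 4.35754515e+02, -4.08046151e-01,  9.14500000e+01]), array([448.68739312,  73.48083908,  91.45      ])] 75.01217701570039 -9.927993538528
```

Both cameras agree within a few mm. The wrist view, relative to the held tray, gives case origin about (557.5,17) and yaw about -10.6°. I'll correct by -0.6° and +1.2 mm, back off a little and lower.

Call:
{"name": "arm_command", "arguments": {
  "targets": [
    [[-0.5, 0.2, -1], -0.01, -1],
    [[-0.9, 0.3, -2.5], -0.01, -1],
    [[-0.9, 0.3, -4.5], -0.01, -1],
    [[-0.9, 0.3, -5.5], -0.01, -1],
    [[-0.9, 0.3, -6.0], -0.01, -1]
  ]
}}

```text
clock: 5.0
eef_pos: [466.1, 33.6, 62.9]
orientation: [[-0.003, -0.983, 0.183], [0.001, 0.183, 0.983], [-1.0, 0.003, 0.0]]
contact_force: [-0.4, -0.2, -1.4]
finger_gap: 14.0
```

Call:
{"name": "arm_command", "arguments": {
  "targets": [
    [[0, 0, 0], 0, -1],
    [[0, 0, -0.2], 0, -1],
    [[0, 0, -0.4], 0, -1],
    [[0, 0, -0.5], 0, -1],
    [[0, 0, -0.5], 0, -1]
  ]
}}

```text
clock: 5.5
eef_pos: [467.4, 33.0, 59.6]
orientation: [[0.0, -0.983, 0.184], [-0.0, 0.184, 0.983], [-1.0, -0.0, 0.0]]
contact_force: [-0.3, 0.5, -1.9]
finger_gap: 13.7
```

Call:
{"name": "arm_command", "arguments": {
  "targets": [
    [[0, 0, 0], 0, -1],
    [[0, 0, -0.1], 0, -1],
    [[0, 0, -0.1], 0, -1]
  ]
}}

```text
clock: 5.8
eef_pos: [467.2, 33.1, 58.4]
orientation: [[-0.0, -0.983, 0.184], [-0.0, 0.184, 0.983], [-1.0, 0.0, -0.0]]
contact_force: [-0.5, 0.5, -1.7]
finger_gap: 13.9
```

Call:
{"name": "arm_command", "arguments": {
  "targets": [
    [[0, 0.07, -0.05], 0, -1],
    [[0, 0.07, -0.1], 0, -1],
    [[0, 0.07, -0.1], 0, -1],
    [[0, 0.07, -0.1], 0, -1]
  ]
}}

```text
clock: 6.2
eef_pos: [467.3, 33.8, 57.6]
orientation: [[-0.0, -0.983, 0.184], [0.0, 0.184, 0.983], [-1.0, 0.0, 0.0]]
contact_force: [-1.5, 0.7, -0.3]
finger_gap: 13.9
```

```bash
python3 - <<'E'
from h import *
f,s=grab('scene','s2.png'); print(s['eef_pos'],s['contact_force'])
a=cv2.convertScaleAbs(cv2.imread('pics/s2.png'),alpha=1.8)
cv2.imwrite('pics/s2b.png',cv2.resize(a[150:290,170:350],None,fx=4.2,fy=4.2,interpolation=2))
E
```

```text
[467.29370884  33.83982009  57.62351473] [-1.46108678  0.65524984 -0.3163475 ]
```

View pics/s2b.png

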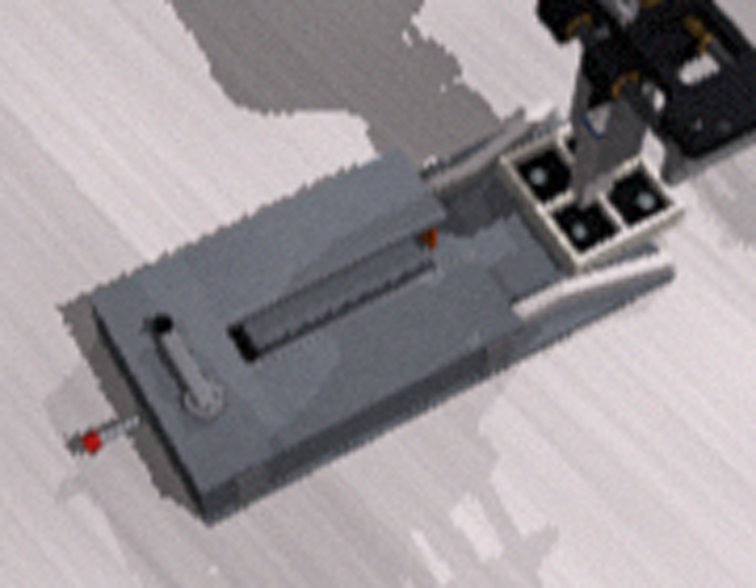

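Scene view: tray sits flat on the apron between the rails, and the floor takes most of its weight. Slide forward 40 mm and watch the side force.

Call:
{"name": "arm_command", "arguments": {
  "targets": [
    [[0.49, -0.09, 0], 0, -1],
    [[1.28, -0.24, 0], 0, -1],
    [[2.06, -0.39, 0], 0, -1],
    [[2.46, -0.46, 0], 0, -1],
    [[2.46, -0.46, 0], 0, -1]
  ]
}}

```text
clock: 6.75
eef_pos: [493.1, 28.8, 57.7]
orientation: [[0.002, -0.983, 0.184], [-0.0, 0.184, 0.983], [-1.0, -0.002, -0.0]]
contact_force: [-0.3, 0.1, 0.0]
finger_gap: 13.8
```

Call:
{"name": "arm_command", "arguments": {
  "targets": [
    [[0.4, -0.07, 0], 0, -1],
    [[0.8, -0.15, 0], 0, -1],
    [[1.3, -0.24, 0], 0, -1],
    [[1.77, -0.33, 0], 0, -1],
    [[1.77, -0.33, 0], 0, -1]
  ]
}}

```text
clock: 7.25
eef_pos: [510.5, 25.7, 57.6]
orientation: [[0.002, -0.983, 0.184], [-0.0, 0.184, 0.983], [-1.0, -0.002, 0.0]]
contact_force: [0.6, -0.4, 1.9]
finger_gap: 13.9
```

```bash
cat >> h.py <<'E'
def st():
    s=arm.sense(); o=np.radians(-10.6);d=np.array([np.cos(o),np.sin(o)]);n=np.array([-d[1],d[0]])
    r=s['eef_pos'][:2]-np.array([557.5,16.9]);F=s['contact_force'];R=np.array(s['orientation'])
    print('t %.2f x %.1f y %.2f z %.1f | Fx %.1f Fy %.1f Fz %.1f | M %s yaw %.2f gap %.1f'%(s['clock'],r@d,r@n,s['eef_pos'][2],F[:2]@d,F[:2]@n,F[2],np.round(s['moment'],2),np.degrees(np.arctan2(-R[0,2],R[1,2])),s['finger_gap']))
E
python3 -c "from h import *;st()"
```

```text
t 7.25 x -47.8 y -0.03 z 57.6 | Fx 0.6 Fy -0.3 Fz 1.9 | M [-0.    0.    0.01] yaw -10.59 gap 13.9
```

No side force with the tray between the straight rails. Now on through the flaps.

Call:
{"name": "arm_command", "arguments": {
  "targets": [
    [[0.5, -0.09, 0.03], 0, -1],
    [[1.2, -0.22, 0.03], 0, -1],
    [[1.9, -0.36, 0.03], 0, -1],
    [[2.6, -0.49, 0.03], 0, -1],
    [[3.2, -0.6, 0.03], 0, -1]
  ]
}}

```text
clock: 7.75
eef_pos: [539.3, 20.6, 58.1]
orientation: [[-0.008, -0.983, 0.183], [0.001, 0.183, 0.983], [-1.0, 0.008, 0.0]]
contact_force: [-16.5, 2.3, 16.3]
finger_gap: 13.4
```

```bash
python3 -c "from h import *;st()"
```

```text
t 7.75 x -18.5 y 0.27 z 58.1 | Fx -16.7 Fy -0.8 Fz 16.3 | M [ 0.52  3.15 -0.  ] yaw -10.56 gap 13.4
```

Call:
{"name": "arm_command", "arguments": {
  "targets": [
    [[0.5, -0.09, 0], 0, -1],
    [[1.2, -0.22, 0], 0, -1],
    [[1.9, -0.36, 0], 0, -1],
    [[2.4, -0.45, 0], 0, -1],
    [[2.8, -0.52, 0], 0, -1]
  ]
}}

```text
clock: 8.25
eef_pos: [568.6, 15.1, 57.9]
orientation: [[-0.004, -0.983, 0.184], [0.001, 0.184, 0.983], [-1.0, 0.004, 0.0]]
contact_force: [-15.7, 2.4, 19.8]
finger_gap: 13.8
```

```bash
python3 -c "from h import *;st()"
```

```text
t 8.25 x 11.2 y 0.26 z 57.9 | Fx -15.9 Fy -0.5 Fz 19.8 | M [0.67 2.84 0.01] yaw -10.58 gap 13.8
```

Call:
{"name": "arm_command", "arguments": {
  "targets": [
    [[0, 0, 0], 0, -1],
    [[0, 0, 0.05], 0, -1],
    [[0, 0, 0.05], 0, -1],
    [[0, 0, 0.05], 0, -1]
  ]
}}

```text
clock: 8.65
eef_pos: [569.4, 14.9, 57.8]
orientation: [[-0.0, -0.983, 0.184], [0.0, 0.184, 0.983], [-1.0, 0.0, 0.0]]
contact_force: [-1.4, 1.2, 2.1]
finger_gap: 13.8
```

```bash
python3 - <<'E'
from h import *
st()
f,s=grab('wrist','w3.png'); grab('scene','s3.png')
a=cv2.convertScaleAbs(cv2.imread('pics/s3.png'),alpha=1.8);b=cv2.convertScaleAbs(cv2.imread('pics/w3.png'),alpha=1.3)
A=cv2.resize(a[150:290,170:350],(450,350),interpolation=2);B=cv2.resize(b[140:290,180:330],(350,350),interpolation=2)
cv2.imwrite('pics/m3.png',np.hstack([A,B]))
E
```

```text
t 8.65 x 12.0 y 0.19 z 57.8 | Fx -1.6 Fy 0.9 Fz 2.1 | M [ 0.33  0.28 -0.  ] yaw -10.59 gap 13.8
```

View pics/m3.png

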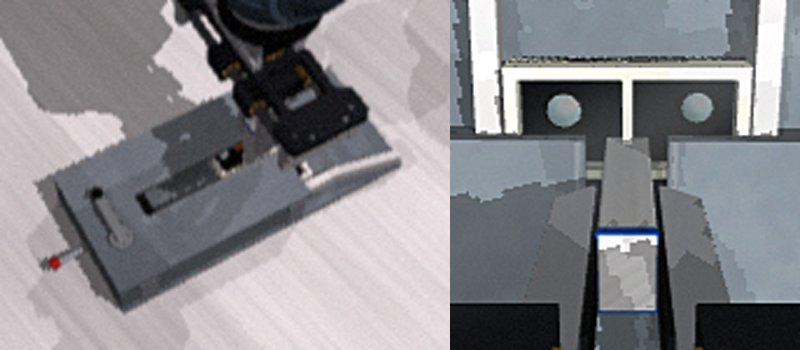

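Tray is half through the flaps, centred between the rails (wrist crop: edges 503/753, rails 497/757), and the forces settle to about 2 N. Continuing more slowly to just short of the stop zone.

Call:
{"name": "arm_command", "arguments": {
  "targets": [
    [[0.3, -0.06, 0.02], 0, -1],
    [[0.7, -0.13, 0.02], 0, -1],
    [[1.1, -0.2, 0.02], 0, -1],
    [[1.5, -0.28, 0.02], 0, -1],
    [[1.9, -0.36, 0.02], 0, -1]
  ]
}}

```text
clock: 9.25
eef_pos: [588.8, 10.9, 58.0]
orientation: [[-0.0, -0.983, 0.184], [-0.0, 0.184, 0.983], [-1.0, 0.0, -0.0]]
contact_force: [-0.8, -0.3, -3.8]
finger_gap: 13.6
```

```bash
python3 -c "from h import *;st()"
```

```text
t 9.25 x 31.9 y -0.17 z 58.0 | Fx -0.7 Fy -0.5 Fz -3.8 | M [0.08 0.27 0.01] yaw -10.60 gap 13.6
```

Call:
{"name": "arm_command", "arguments": {
  "targets": [
    [[0.4, -0.07, 0], 0, -1],
    [[0.8, -0.15, 0], 0, -1],
    [[1.2, -0.22, 0], 0, -1],
    [[1.6, -0.3, 0], 0, -1],
    [[2.0, -0.37, 0], 0, -1]
  ]
}}

```text
clock: 9.75
eef_pos: [608.9, 7.3, 58.4]
orientation: [[0.0, -0.983, 0.184], [-0.0, 0.184, 0.983], [-1.0, -0.0, -0.0]]
contact_force: [-0.6, -0.8, -4.2]
finger_gap: 14.3
```

```bash
python3 -c "from h import *;st()"
```

```text
t 9.75 x 52.3 y 0.02 z 58.4 | Fx -0.4 Fy -0.9 Fz -4.2 | M [ 0.05  0.2  -0.02] yaw -10.59 gap 14.3
```

Call:
{"name": "arm_command", "arguments": {
  "targets": [
    [[0.3, -0.06, 0], 0, -1],
    [[0.6, -0.11, 0], 0, -1],
    [[0.8, -0.15, 0], 0, -1],
    [[0.8, -0.15, 0], 0, -1],
    [[0.8, -0.15, 0], 0, -1]
  ]
}}

```text
clock: 10.25
eef_pos: [617.1, 5.7, 59.0]
orientation: [[0.001, -0.983, 0.184], [-0.0, 0.184, 0.983], [-1.0, -0.001, -0.0]]
contact_force: [0.1, -0.1, -1.3]
finger_gap: 14.1
```

```bash
python3 -c "from h import *;st()"
```

```text
t 10.25 x 60.7 y 0.00 z 59.0 | Fx 0.1 Fy -0.1 Fz -1.3 | M [ 0.04 -0.03 -0.03] yaw -10.59 gap 14.1
```

Flaps have dropped behind the tray (Fx is about 0). Now a slow search for the stop, in 1 mm rows.

Call:
{"name": "arm_command", "arguments": {
  "targets": [
    [[0.1, -0.02, -0.05], 0, -1],
    [[0.2, -0.04, -0.08], 0, -1],
    [[0.3, -0.06, -0.08], 0, -1],
    [[0.4, -0.07, -0.08], 0, -1],
    [[0.5, -0.09, -0.08], 0, -1]
  ]
}}

```text
clock: 10.75
eef_pos: [621.7, 5.0, 57.8]
orientation: [[0.0, -0.983, 0.184], [-0.0, 0.184, 0.983], [-1.0, -0.0, -0.0]]
contact_force: [-0.8, 1.0, 0.2]
finger_gap: 14.0
```

```bash
python3 -c "from h import *;st()"
```

```text
t 10.75 x 65.3 y 0.08 z 57.8 | Fx -1.0 Fy 0.8 Fz 0.2 | M [0.04 0.21 0.01] yaw -10.59 gap 14.0
```

Call:
{"name": "arm_command", "arguments": {
  "targets": [
    [[0.1, -0.02, 0], 0, -1],
    [[0.2, -0.04, 0], 0, -1],
    [[0.3, -0.06, 0], 0, -1],
    [[0.4, -0.07, 0], 0, -1],
    [[0.4, -0.07, 0], 0, -1]
  ]
}}

```text
clock: 11.25
eef_pos: [625.8, 4.2, 57.8]
orientation: [[0.0, -0.983, 0.184], [-0.0, 0.184, 0.983], [-1.0, -0.0, -0.0]]
contact_force: [-1.7, -0.5, 0.3]
finger_gap: 13.7
```

```bash
python3 -c "from h import *;st()"
```

```text
t 11.25 x 69.5 y 0.08 z 57.8 | Fx -1.6 Fy -0.8 Fz 0.3 | M [0.04 0.16 0.02] yaw -10.59 gap 13.7
```

Call:
{"name": "arm_command", "arguments": {
  "targets": [
    [[0.12, -0.02, 0], 0, -1],
    [[0.25, -0.05, 0], 0, -1],
    [[0.37, -0.07, 0], 0, -1],
    [[0.45, -0.08, 0], 0, -1],
    [[0.45, -0.08, 0], 0, -1]
  ]
}}

```text
clock: 11.75
eef_pos: [630.3, 3.4, 57.8]
orientation: [[0.0, -0.983, 0.184], [-0.0, 0.184, 0.983], [-1.0, -0.0, -0.0]]
contact_force: [-2.1, -0.3, 2.6]
finger_gap: 13.8
```

```bash
python3 -c "from h import *;st()"
```

```text
t 11.75 x 74.0 y 0.13 z 57.8 | Fx -2.0 Fy -0.7 Fz 2.6 | M [0.08 0.37 0.04] yaw -10.59 gap 13.8
```

Call:
{"name": "arm_command", "arguments": {
  "targets": [
    [[0.12, -0.02, 0.02], 0, -1],
    [[0.25, -0.05, 0.02], 0, -1],
    [[0.37, -0.07, 0.02], 0, -1],
    [[0.45, -0.08, 0.02], 0, -1],
    [[0.45, -0.08, 0.02], 0, -1]
  ]
}}

```text
clock: 12.25
eef_pos: [634.8, 2.6, 57.8]
orientation: [[0.0, -0.983, 0.184], [-0.0, 0.184, 0.983], [-1.0, -0.0, -0.0]]
contact_force: [-1.7, 0.7, 0.4]
finger_gap: 13.8
```

```bash
python3 -c "from h import *;st()"
```

```text
t 12.25 x 78.6 y 0.15 z 57.8 | Fx -1.9 Fy 0.4 Fz 0.4 | M [ 0.09  0.26 -0.04] yaw -10.59 gap 13.8
```

Call:
{"name": "arm_command", "arguments": {
  "targets": [
    [[0.12, -0.02, 0.02], 0, -1],
    [[0.25, -0.05, 0.02], 0, -1],
    [[0.37, -0.07, 0.02], 0, -1],
    [[0.45, -0.09, 0.02], 0, -1],
    [[0.45, -0.09, 0.02], 0, -1]
  ]
}}

```text
clock: 12.75
eef_pos: [637.0, 2.3, 58.1]
orientation: [[-0.006, -0.983, 0.184], [0.001, 0.184, 0.983], [-1.0, 0.006, -0.0]]
contact_force: [-10.3, 2.7, 8.0]
finger_gap: 13.5
```

```bash
python3 -c "from h import *;st()"
```

```text
t 12.75 x 80.8 y 0.27 z 58.1 | Fx -10.6 Fy 0.8 Fz 8.0 | M [ 0.27  2.1  -0.04] yaw -10.59 gap 13.5
```

Call:
{"name": "arm_command", "arguments": {
  "targets": [
    [[0, 0, 0], 0, -1],
    [[0, 0, 0.02], 0, -1],
    [[0, 0, 0.02], 0, -1],
    [[0, 0, 0.02], 0, -1]
  ]
}}

```text
clock: 13.15
eef_pos: [637.0, 2.3, 58.1]
orientation: [[-0.006, -0.983, 0.184], [0.001, 0.184, 0.983], [-1.0, 0.006, -0.0]]
contact_force: [-9.0, 0.8, 7.4]
finger_gap: 13.4
```

```bash
python3 - <<'E'
from h import *
st()
f,s=grab('scene','s4.png');grab('top','t4.png')
def red(fn):
    o=[]
    a=cv2.imread('pics/'+fn).astype(int);m=(a[...,2]>80)&(a[...,2]>1.8*a[...,1])&(a[...,2]>1.8*a[...,0])
    n,l,stt,c=cv2.connectedComponentsWithStats(m.astype(np.uint8)); return [(stt[i,4],c[i].round(2).tolist()) for i in range(1,n)]
for q in('top0','t4','scene0','s2','s3','s4'): print(q,red(q+'.png'))
E
```

```text
t 13.15 x 80.8 y 0.25 z 58.1 | Fx -9.0 Fy -0.9 Fz 7.4 | M [ 0.27  1.83 -0.12] yaw -10.59 gap 13.4
top0 [(np.int32(5), [268.2, 122.6])]
t4 [(np.int32(6), [268.5, 122.0])]
scene0 [(np.int32(1), [191.0, 255.0])]
s2 [(np.int32(7), [191.86, 254.71])]
s3 [(np.int32(6), [192.0, 254.83])]
s4 [(np.int32(7), [191.29, 255.14])]
```

```bash
cat >> h.py <<'E'
def redc(fn,win):
    x0,x1,y0,y1=win
    a=cv2.imread('pics/'+fn+'.png').astype(float)[y0:y1,x0:x1];w=np.clip(a[...,2]-np.maximum(a[...,0],a[...,1])-12,0,None)
    Y,X=np.mgrid[y0:y1,x0:x1];return np.array([(w*X).sum(),(w*Y).sum()])/w.sum()
WS=(182,202,246,264);WT=(260,276,114,130)
def rod():
    d=np.array([.983,-.184,0])
    for base,now,W in((['scene0','s2','s3'],'s4',WS),(['top0'],'t4',WT)):
        import glob
        now=sorted(glob.glob('pics/%s[4-9].png'%now[0]))[-1][5:-4]
        b=np.mean([redc(f,W) for f in base],0);P=ray(base[0],b,22);g=proj(base[0],P+d*5)-proj(base[0],P-d*5);g/=10
        print(now,[redc(f,W).round(2).tolist() for f in base],redc(now,W).round(2),'mm',((redc(now,W)-b)@g/(g@g)).round(2))
E
python3 -c "from h import *;rod()"
```

```text
s4 [[191.44, 254.77], [191.44, 254.79], [191.48, 254.88]] [190.88 255.22] mm 1.43
t4 [[268.59, 122.75]] [268.58 122.09] mm 1.79
```

The stop is found: the rod's red tip has moved 1.4 to 1.8 mm in both cameras. Pressing on gently, with slightly less down force.

Call:
{"name": "arm_command", "arguments": {
  "targets": [
    [[0.05, -0.01, 0.02], 0, -1],
    [[0.1, -0.02, 0.03], 0, -1],
    [[0.15, -0.03, 0.03], 0, -1],
    [[0.2, -0.04, 0.03], 0, -1],
    [[0.25, -0.05, 0.03], 0, -1]
  ]
}}

```text
clock: 13.75
eef_pos: [638.5, 2.0, 58.2]
orientation: [[-0.009, -0.983, 0.184], [0.001, 0.184, 0.983], [-1.0, 0.009, -0.0]]
contact_force: [-11.7, 2.5, 9.2]
finger_gap: 13.6
```

Call:
{"name": "arm_command", "arguments": {
  "targets": [
    [[0, 0, 0], 0, -1],
    [[0, 0, 0], 0, -1],
    [[0, 0, 0], 0, -1]
  ]
}}

```text
clock: 14.05
eef_pos: [638.6, 2.0, 58.2]
orientation: [[-0.008, -0.983, 0.184], [0.001, 0.184, 0.983], [-1.0, 0.008, -0.0]]
contact_force: [-11.8, 1.7, 9.2]
finger_gap: 14.2
```

```bash
python3 -c "
from h import *
st();grab('scene','s5.png');grab('top','t5.png');rod()"
```

```text
t 14.05 x 82.4 y 0.26 z 58.2 | Fx -11.9 Fy -0.5 Fz 9.2 | M [ 0.41  2.41 -0.17] yaw -10.59 gap 14.2
s5 [[191.44, 254.77], [191.44, 254.79], [191.48, 254.88]] [190.18 255.56] mm 3.01
t5 [[268.59, 122.75]] [268.7  121.68] mm 2.98
```

Call:
{"name": "arm_command", "arguments": {
  "targets": [
    [[0.06, -0.01, 0.02], 0, -1],
    [[0.12, -0.02, 0.04], 0, -1],
    [[0.19, -0.03, 0.04], 0, -1],
    [[0.25, -0.05, 0.04], 0, -1],
    [[0.3, -0.06, 0.04], 0, -1]
  ]
}}

```text
clock: 14.65
eef_pos: [640.5, 1.6, 58.3]
orientation: [[-0.011, -0.983, 0.184], [0.002, 0.184, 0.983], [-1.0, 0.011, -0.0]]
contact_force: [-14.8, 3.1, 11.1]
finger_gap: 14.1
```

Call:
{"name": "arm_command", "arguments": {
  "targets": [
    [[0, 0, 0], 0, -1],
    [[0, 0, 0], 0, -1],
    [[0, 0, 0], 0, -1]
  ]
}}

```text
clock: 14.95
eef_pos: [640.6, 1.6, 58.3]
orientation: [[-0.011, -0.983, 0.184], [0.002, 0.184, 0.983], [-1.0, 0.011, -0.0]]
contact_force: [-13.1, 1.7, 10.0]
finger_gap: 13.8
```

```bash
python3 -c "
from h import *
st();grab('scene','s6.png');grab('top','t6.png');rod()"
```

```text
t 14.95 x 84.5 y 0.27 z 58.3 | Fx -13.2 Fy -0.7 Fz 10.0 | M [ 0.46  2.96 -0.13] yaw -10.58 gap 13.8
s6 [[191.44, 254.77], [191.44, 254.79], [191.48, 254.88]] [189.39 256.  ] mm 4.85
t6 [[268.59, 122.75]] [268.85 120.94] mm 5.06
```

Stop is about 5 mm in (half travel) in both cameras. Unloading gently before letting go.

Call:
{"name": "arm_command", "arguments": {
  "targets": [
    [[-0.1, 0.02, 0], 0, -1],
    [[-0.2, 0.04, 0], 0, -1],
    [[-0.3, 0.06, 0], 0, -1],
    [[-0.3, 0.06, 0], 0, -1],
    [[-0.3, 0.06, 0], 0, -1]
  ]
}}

```text
clock: 15.55
eef_pos: [640.1, 1.6, 58.0]
orientation: [[-0.004, -0.983, 0.184], [0.001, 0.184, 0.983], [-1.0, 0.004, 0.0]]
contact_force: [-6.3, 1.5, 1.7]
finger_gap: 13.8
```

```bash
python3 -c "
from h import *
st();grab('scene','s7.png');grab('top','t7.png');rod()"
```

```text
t 15.55 x 84.0 y 0.20 z 58.0 | Fx -6.5 Fy 0.3 Fz 1.7 | M [ 0.27  1.18 -0.11] yaw -10.59 gap 13.8
s7 [[191.44, 254.77], [191.44, 254.79], [191.48, 254.88]] [189.43 256.02] mm 4.81
t7 [[268.59, 122.75]] [268.81 120.98] mm 4.96
```

Call:
{"name": "arm_command", "arguments": {
  "targets": [
    [[-0.1, 0.02, 0], 0, -1],
    [[-0.15, 0.03, 0], 0, -1],
    [[-0.15, 0.03, 0], 0, -1]
  ]
}}

```text
clock: 15.95
eef_pos: [639.5, 1.7, 58.2]
orientation: [[-0.001, -0.983, 0.184], [0.0, 0.184, 0.983], [-1.0, 0.001, 0.0]]
contact_force: [-3.0, 0.1, -3.8]
finger_gap: 13.9
```

Call:
{"name": "arm_command", "arguments": {
  "targets": [
    [[0, 0, 0], 0, -0.6],
    [[0, 0, 0], 0, -0.4],
    [[0, 0, 0], 0, -0.2],
    [[0, 0, 0], 0, -0.2],
    [[0, 0, 0], 0, -0.2]
  ]
}}

```text
clock: 16.45
eef_pos: [640.5, 1.5, 59.3]
orientation: [[0.001, -0.983, 0.184], [-0.0, 0.184, 0.983], [-1.0, -0.001, -0.0]]
contact_force: [-1.6, -0.2, -0.5]
finger_gap: 37.3
```

```bash
python3 -c "
from h import *
st()"
```

```text
t 16.45 x 84.4 y 0.10 z 59.3 | Fx -1.5 Fy -0.5 Fz -0.5 | M [ 0.04  0.   -0.02] yaw -10.59 gap 37.3
```

Fingers clear of the stem (gap 37 mm against 14). Straight up and away, then look.

Call:
{"name": "arm_command", "arguments": {
  "targets": [
    [[0, 0, 1], 0, -0.2],
    [[0, 0, 3], 0, -0.2],
    [[0, 0, 6], 0, -0.2],
    [[0, 0, 9.5], 0, -0.2],
    [[0, 0, 13], 0, -0.2]
  ]
}}

```text
clock: 16.95
eef_pos: [639.9, 1.6, 190.9]
orientation: [[0.0, -0.983, 0.184], [-0.0, 0.184, 0.983], [-1.0, -0.0, -0.0]]
contact_force: [1.2, -0.3, 0.0]
finger_gap: 37.4
```

Call:
{"name": "arm_command", "arguments": {
  "targets": [
    [[-3, 3, 0], 0, -0.2],
    [[-6, 6, 0], 0, -0.2],
    [[-9, 9.5, 0], 0, -0.2],
    [[-12, 13, 0], 0, -0.2],
    [[-15, 16, 0], 0, -0.2]
  ]
}}

```text
clock: 17.45
eef_pos: [488.9, 162.9, 189.9]
orientation: [[0.001, -0.983, 0.184], [0.0, 0.184, 0.983], [-1.0, -0.001, 0.001]]
contact_force: [0.2, 1.0, 0.6]
finger_gap: 37.6
```

Call:
{"name": "arm_command", "arguments": {
  "targets": [
    [[-3, 3, 0], 0, -0.2],
    [[-6, 6, 0], 0, -0.2],
    [[-7, 7, 0], 0, -0.2],
    [[-7, 7, 0], 0, -0.2],
    [[-7, 7, 0], 0, -0.2]
  ]
}}

```text
clock: 17.95
eef_pos: [421.0, 231.1, 189.5]
orientation: [[0.001, -0.983, 0.184], [-0.0, 0.184, 0.983], [-1.0, -0.001, 0.0]]
contact_force: [0.6, -0.1, -0.8]
finger_gap: 37.5
```

```bash
python3 - <<'E'
from h import *
st();grab('scene','s8.png');grab('top','t8.png');rod()
a=cv2.convertScaleAbs(cv2.imread('pics/s8.png'),alpha=1.8);b=cv2.convertScaleAbs(cv2.imread('pics/t8.png'),alpha=2)
A=cv2.resize(a[150:290,170:350],(540,420),interpolation=2);B=cv2.resize(b[118:242,222:302],(260,420),interpolation=2)
cv2.imwrite('pics/m8.png',np.hstack([A,B]))
E
```

```text
t 17.95 x -173.6 y 185.48 z 189.5 | Fx 0.6 Fy 0.0 Fz -0.8 | M [-0.04 -0.01 -0.03] yaw -10.59 gap 37.5
s8 [[191.44, 254.77], [191.44, 254.79], [191.48, 254.88]] [190.13 255.53] mm 3.08
t8 [[268.59, 122.75]] [268.76 121.61] mm 3.19
```

View pics/m8.png

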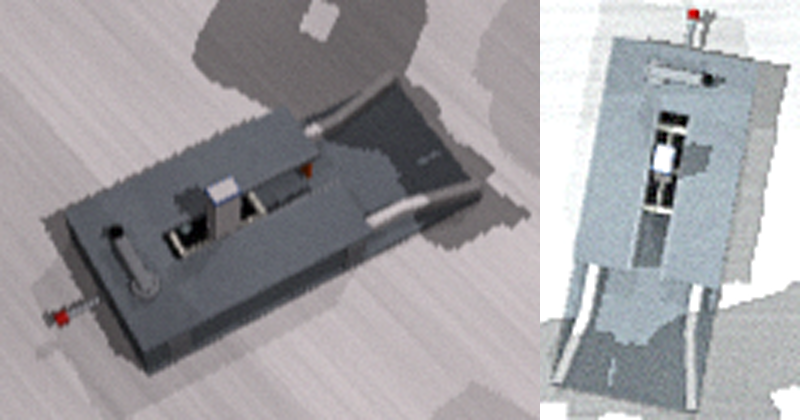

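The tray is in the tunnel with its stem upright in the slot (scene crop (222,205)). The orange flap hangs at the mouth at (308,168), and the red rod tip is still about 3 mm out. Handing in.

```bash
python3 -c "
from h import *
print(arm.hand_in());st()"
```

```text
the job is handed in; nothing more can be done
None
the job is handed in; nothing more can be done
```

The tray is inside the case and the job is handed in, at about 18 s on the clock. I lifted the tray by its stem, set it on the apron, and slid it level through both flaps. I then pressed it slowly until the stop had given about 5 mm, half its travel. Both cameras agreed on this from the rod tip: 4.85 mm in the scene view and 5.06 mm in the top view. I eased the push off before opening the fingers and moved the arm well clear.

**Last checks:**
- **Tray:** it is fully inside with the stem upright in the slot.
- **Flaps:** one orange flap is visible hanging shut at the mouth. The other is hidden in the view, but the tray's tail is about 45 mm beyond the flap line, well past the 22 mm where they drop. The drag also fell to zero once the tail was through.
- **Stop:** it rests about 3.1 mm in, slightly more than the 2.5 mm expected.
- **Force:** the highest contact force I read was about 25 N, a brief peak while passing the flaps faster than needed. At the final press it was about 13 N along the tunnel, including friction.
- **Cup, tweezer and probe:** the arm passed nowhere near them, but I did not re-measure them at the end.

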